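Gauge a drill sleeve, then unlatch and lift the sleeve cassette

TASK

One of the two loose drill sleeves fits the upright gauge pin: slide that sleeve all the way down the pin and let go of it, leaving the other sleeve where it stands. Then take the sleeve cassette out of its holder for refilling: pinch its two side catches together, lift it straight up clear of the holder with its underside at least 100 mm above the bench, and finish while holding it there upright and still by the pinched catches. Leave the tape measure, tape roll and screwdriver where they lie.

Things in the scene. Friction and masses are not known exactly. Their poses are not given: they have to be found in the camera images.
- sleeve_wide_centre (a point): centre of a plain steel tube that stands upright on the bench: outside diameter 34 mm, height 36 mm, bore diameter 22 mm (the bigger bore). Loose, about 100 g. The centre lies half-way up, on the axis; z is the tube's axis.
- sleeve_narrow_centre (a point): centre of the other steel tube, the same outside (34 mm diameter, 36 mm high) but with a 12 mm bore. Loose, upright; centre half-way up, z along the axis. The two may stand in either of two places.
- gauge: fixed gauge: a dark steel round foot 76 mm in diameter and 12 mm high with one upright bright steel pin, 18 mm in diameter, on its centre; the pin ends 59 mm above the bench, its last 7 mm tapered to 10 mm diameter. Origin: centre of the foot's underside, on the bench; z up. The gauge and the holder may change places.
- gauge_seat (a point): point on the pin's axis at the top face of the foot (12 mm above the bench), where a fully home sleeve's lower end rests (the centre of a home sleeve is 18 mm above this point).
- holder: fixed bench holder of the cassette. Base plate 130 x 110 x 8 mm (x, y, z); origin at the centre of its underside, on the bench; z up; at yaw 0 its x axis points away from the robot. An aluminium bridge on each y side (70 mm long in x, from 34 to 43 mm off the middle in y, its underside 35 mm and its top 44 mm above the bench), which the cassette's catch hooks lie under. End walls 38 mm high at 43.5 mm either way in x; the cassette has about 1.5 mm of play all round.
- cassette_centre (a point): centre of the sleeve cassette, a loose grey open-topped box with two wells and a sleeve stack in one, 84 x 40 x 84 mm (x, y, z), about 280 g, standing upright in the holder with its underside 8 mm above the bench; axes as the holder's. The underside is 42 mm below this point. A black catch plate stands at each y side. Gripping the box elsewhere does not free it: the hooks lock it down.
- catch_left_pad (a point): middle of the outer face of the catch at the cassette's +y side: a black upright ribbed plate, 22 mm wide (x), 5 mm thick, reaching from 18 to 80 mm above the cassette's underside; this point lies 64 mm above the underside (72 mm above the bench when seated), and 32 mm from the cassette's middle in y. The free part to pinch is from 38 to 80 mm above the underside (above the bridge).
- catch_right_pad (a point): the same at the cassette's -y side. The two outer faces are 64 mm apart at rest and 50 mm apart when both are fully pinched in. Pinch them towards each other along the cassette's y axis.
- catch_left (a joint): how far the left catch is pressed in, m: 0 at rest, 0.007 fully in; sprung (about 1.5 N to start, 4 N fully in); its hook is free of the bridge from about 0.004.
- catch_right (a joint): the same for the right catch.
- tape: yellow tape measure standing on its base, 37 x 94 x 69 mm, loose bystander; origin at the centre of its underside.
- roll: roll of masking tape lying flat, 104 mm across, 25 mm high, loose bystander; origin at the centre of its underside.
- driver: screwdriver lying flat, 191 mm long, loose bystander; origin at the centre of its underside.
There are look-alikes about, which are no part of the job. Leave any red look-alike of the part that bears cassette_centre alone.

How it is judged (in metres and radians):
On the way, in this order (a step that is already met when the one before it is completed fails the run):
1. the wide-bored sleeve is fully home on the gauge pin and let go, the cassette still seated (horizontal distance between sleeve_wide_centre and gauge_seat below 0.005 m and z of sleeve_wide_centre in the frame of gauge_seat below 0.0205 m and contact force between the fingers and sleeve_wide below 0.1 N and height (world z) of cassette_centre below 0.06 m), for 0.2 s.
2. both catches are pinched in by the fingers while the cassette is still in the holder (value of joint each of catch_left, catch_right above 0.004 m and contact force between the fingers and catch_left above 1 N and contact force between the fingers and catch_right above 1 N and height (world z) of cassette_centre below 0.065 m), for 0.05 s.
At the end, for the whole second after the job is handed in: Wide-bored sleeve home on the pin (5 mm of axis, 2.5 mm of foot). Cassette held still (under 30 mm/s) by the fingers on both catches (over 1 N, each over 4 mm in), centre over 138 mm above the bench (underside about 100), upright within 0.2 rad, touching neither holder nor gauge (horizontal distance between sleeve_wide_centre and gauge_seat below 0.005 m and z of sleeve_wide_centre in the frame of gauge_seat below 0.0205 m and height (world z) of cassette_centre above 0.138 m and angle between cassette_centre's own z axis and vertical below 0.2 rad and linear speed of cassette below 0.03 m/s and value of joint each of catch_left, catch_right above 0.004 m and contact force between the fingers and catch_left above 1 N and contact force between the fingers and catch_right above 1 N and contact force between cassette and holder below 0.1 N and contact force between cassette and gauge below 0.1 N); the arm keeps its last pose, push and grip.
It fails at once if the narrow sleeve is moved more than 30 mm or knocked over (distance of sleeve_narrow_centre from where it was at the start of the episode above 0.03 m or angle between sleeve_narrow_centre's own z axis and vertical above 0.5 rad).
It fails at once if a bystander (tape measure, tape roll, screwdriver) is moved more than 30 mm (distance of any of tape, roll, driver from where it was at the start of the episode above 0.03 m).
It also fails if it takes over 64 s, if anything falls off the work surface, if the arm or the gripper's body presses on something with over 40 N, if the wrist force passes 120 N, or if a joint passes its speed limit or range.

ROBOT

A 6-joint arm with a two-finger parallel gripper is mounted at the origin on a cart in front of the work surface, level with it; the furniture and walls round the work are solid. World frame = base frame: x ahead of the robot, y to its left, z up, the work surface at z = 0. Lengths are in mm, angles in rad, forces in N, time in s.
With the tool pointing down it reaches from about 350 to 975 mm from the base axis. Payload 7.1 kg.
Tool frame: the origin (TCP) lies at the very end of the fingers, on their centre line; the grasp point (between the pads) lies 19 mm behind it; z points along the fingers, y is the line along which they close (so a half turn about z gives the same grasp; the last joint's range is limited). The gripper opens to 88 mm and grips with 3 to 60 N. Pads are 20 mm wide; open, the fingers measure 115 mm over their backs; the gripper's body (75 mm by 178 mm) begins 61 mm behind the grasp point.
Start: joints at [-1.171, 0.423, 1.63, -0, 1.089, -0.019], TCP at [254.18, -570.962, 222.675] pointing down, gripper open.
Joint ranges: [-3, 3], [-0.9, 2.11], [0.09, 2.58], [-1.31, 4.45], [0.11, 2.69], [-2.54, 2.54]. Speed limits (rad/s): [2.39, 2.39, 3.01, 3.14, 3.14, 3.14].

INTERFACE

Orientations are given as a rotation vector (axis times angle).
In Python, from workcell import get_obs, get_image, job, models gives the robot as it stands.
- The arm moves only by the tool jog_arm, never from a script. Its argument "increments" is one flat list of numbers, 7 for each row, row after row: the turn, a rotation vector about the tool's x, y, z in degrees, then the shift along the tool's x, y, z in mm, then the opening in per cent of the stroke, from 0 (shut) to 100 (fully open). A call has 1 to 12 rows; each row shifts and turns the commanded pose from where the row before left it, along the tool's axes as they then stand; what a row does not reach is not made up. A row lasts 1/8 s, in which the tool goes at most 62.5 mm and 10.7 degrees, less where a joint would pass 70% of its speed; a pose out of reach is approached as far as the arm can. A call is refused whole if a number of a shift passes 62.5 or a number of a turn 10.7, either way. A call with a gripper value outside its range is refused whole. The fingers move at their own pace and stop on an object; the grip force is fixed at half the most. Time passes only in rows, so rows that do not move let the fingers close. It gives the time, the measured TCP pose, the force, the opening and the grip force at its end, in the units of the state.
- get_obs(): the state, without advancing time (a new reading comes with each control period).
- get_image(name): name is "scene" or "side" or "wrist"; returns a dict with "pixels" (400x640x3 uint8, blue, green, red), "depth" (400x640 float32, mm along the optical axis (not along the pixel's ray), 0 where there is no reading), "fx", "fy", "cx", "cy" (pixels), "cam_to_world" (4x4, takes a point from camera to world coordinates); the wrist camera has in their place "tool_from_camera" (4x4, takes a point from camera to tool coordinates, whose origin is the TCP and whose axes are the flange's). Camera axes: x right, y up, looking along -z (the intrinsics and any distortion apply to the point x, -y, -z); pixel columns grow to the right and rows downward; lengths in mm; the calibration is good to about 2 mm. The wrist camera is an equidistant fisheye: a pixel r from the principal point sees the ray r / f radians off the axis. A picture is of the moment at which its call begins: read the wrist's pose just before it.
- job.close_job(): hands the job in; it is judged then, once.
Trained networks look in the newest picture that a camera, given by its name, has taken for a name from the list of things; names that differ only in an ending like _2 or _b are one class to them, and where a whole thing is asked for, a point or a joint stands for the part that bears it (a point fixed in the world has none). Each returns a list of dicts, best first, with "p" (0 to 1); they miss things now and then, are a little off and sometimes report something else, mostly with a low value. They report only what shows in the picture. A call takes as long as a camera call. They do not tell look-alikes from the thing itself.
- models.look_for(target, camera): "centre" ([x, y, z] in mm, in world coordinates, good to about 4 mm: the middle of the surface that is visible of it).
- models.regions_of(target, camera): "region" (400x640 bool, what is visible of it).
The state is a dict: "t": time; "qpos": joint angles; "qvel": joint speeds; "joint_torque": joint torques, N m; "ee_pos": TCP position; "orientation": TCP orientation; "ft_force": force on the tool from outside, world axes, zero at the start; "moment": the same for the moment, N m; "width": finger opening in mm; "grasp_force": force on a finger pad.
Only numpy, scipy, OpenCV 4.12 (cv2) and the standard library are available. Lean on these libraries where they do the work, as an engineer would, in place of code of your own. Each camera call takes 0.05 s, during which the arm holds its last target. There are 200 camera calls.

## Working session

There is one attempt and no reset: what is moved stays moved. The work goes in short steps, Python scripts to look and compute and a tool call to move; the robot and the scene stay as the last step left them, time stands still between calls to the robot, and variables do not carry over. Pictures are saved under pics/ and viewed, at most 10 in all, crops included, and the job is handed in when it is done.

Besides the shell and the picture viewer there is one more tool, called after ">>>" in YAML: its name, and indented under it one key for each argument. jog_arm: Moves the arm, as the interface text tells. Its arguments: {"type":"object","properties":{"increments":{"type":"array"}},"required":["increments"]}

```bash
ls; mkdir -p pics
cat > h.py <<'E'
import numpy as np,cv2
from scipy.spatial.transform import Rotation as R
from workcell import get_obs,get_image,job,models
def cloud(im):
    d=im["depth"];v,u=np.mgrid[0:400,0:640]
    P=np.stack([(u-im["cx"])/im["fx"]*d,-(v-im["cy"])/im["fy"]*d,-d],-1)
    T=np.array(im["cam_to_world"]);W=P@T[:3,:3].T+T[:3,3];W[d==0]=np.nan
    return W
E
python3 - <<'E'
from h import *
o=get_obs();print(o)
for c in("scene","side"):
    im=get_image(c);cv2.imwrite(f"pics/{c}0.png",im["pixels"]);np.save(f"{c}0.npy",cloud(im))
    print(c,im["fx"],np.round(im["cam_to_world"],2).tolist())
    for n in["sleeve_wide_centre","sleeve_narrow_centre","gauge","holder","cassette_centre","catch_left_pad","catch_right_pad","tape","roll","driver"]:
        print(n,[(round(r["p"],2),np.round(r["centre"]).tolist()) for r in models.look_for(n,c)][:4])
E
```

```text
pics
{'t': 0.0, 'qpos': array([-1.17097197e+00,  4.23799328e-01,  1.63068777e+00,  3.83206538e-06,
        1.08857610e+00, -1.89944685e-02]), 'qvel': array([ 1.34535170e-04, -1.74603557e-03,  1.51200284e-03, -1.85430332e-03,
        4.35868869e-05, -1.00244146e-03]), 'joint_torque': array([ 3.47889772e-04, -5.44614780e+01, -2.73669899e+01,  6.43321616e-02,
        2.28518673e-02, -1.54951963e-04]), 'ee_pos': array([ 253.99065201, -570.46489007,  221.92848132]), 'orientation': array([-3.07154847e+00, -6.52778304e-01,  4.31760497e-04]), 'ft_force': array([-0.32664012, -0.09724771, -0.29373312]), 'moment': array([0.02678236, 0.07366558, 0.04112712]), 'grasp_force': 0.0, 'width': 87.54055372640329}
scene 498.9067851837737 [[-0.9, 0.23, -0.37, 69.44], [-0.43, -0.51, 0.74, 1127.03], [-0.02, 0.83, 0.56, 817.9], [0.0, 0.0, 0.0, 1.0]]
sleeve_wide_centre [(0.61, [502.0, 314.0, 30.0])]
sleeve_narrow_centre [(0.75, [498.0, 398.0, 26.0])]
gauge [(0.84, [500.0, -207.0, 11.0])]
holder [(0.58, [475.0, 68.0, 14.0]), (0.57, [503.0, 55.0, 72.0])]
cassette_centre [(0.65, [504.0, 54.0, 74.0]), (0.63, [47
[... 169 characters left out ...]
50.0])]
roll [(0.86, [682.0, -80.0, 18.0]), (0.64, [520.0, 73.0, 63.0])]
driver [(0.86, [615.0, 481.0, 21.0])]
side 393.08173947206313 [[-0.86, 0.22, -0.46, 135.99], [-0.51, -0.36, 0.78, 850.38], [0.0, 0.91, 0.42, 458.87], [0.0, 0.0, 0.0, 1.0]]
sleeve_wide_centre [(0.87, [499.0, 312.0, 24.0]), (0.72, [520.0, 67.0, 60.0])]
sleeve_narrow_centre [(0.87, [496.0, 400.0, 28.0])]
gauge [(0.73, [496.0, -197.0, 13.0])]
holder [(0.55, [476.0, 69.0, 10.0])]
cassette_centre [(0.6, [475.0, 226.0, 58.0])]
catch_left_pad [(0.66, [462.0, 188.0, 53.0]), (0.59, [518.0, 69.0, 67.0])]
catch_right_pad []
tape [(0.56, [584.0, 297.0, 46.0])]
roll [(0.67, [680.0, -75.0, 17.0])]
driver [(0.91, [617.0, 484.0, 22.0])]
```

View pics/scene0.png

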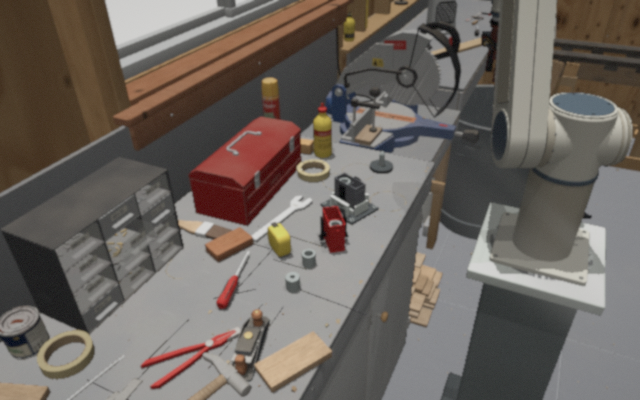

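View pics/side0.png

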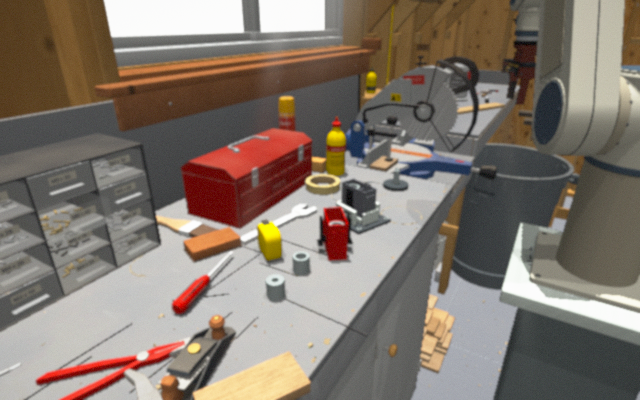

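The scene view shows the grey cassette in its holder at about (350,190) and the red look-alike at (333,228). The gauge is at (381,163), and the sleeves are at (309,258) and (292,282). Next I'll check heights along the path and enlarge the sleeves.

Run:
```python
from h import *
W=np.load("scene0.npy")
A=np.array([254,-570]);B=np.array([480,-100])
for a,b in((A,B),(B,np.array([500,355]))):
    d=(b-a)/np.linalg.norm(b-a)
    s=(W[...,:2]-a)@d; n=(W[...,:2]-a)@np.array([-d[1],d[0]])
    for k in np.arange(-100,620,80):
        m=(s>k)&(s<k+80)&(abs(n)<130)&(W[...,2]>-50)
        print(k,m.sum(),np.nanmax(W[m][:,2]).round() if m.any() else None)
im=cv2.imread("pics/scene0.png")[135:300,260:410]
im=cv2.resize(im,None,fx=5,fy=5,interpolation=cv2.INTER_CUBIC)[:,:];cv2.imwrite("pics/c0.png",cv2.resize(im,(545,600)))
```

```text
-100 188 347.0
-20 514 467.0
60 64 347.0
140 0 None
220 72 4.0
300 658 7.0
380 991 63.0
460 1208 19.0
540 642 47.0
-100 1199 61.0
-20 849 7.0
60 1126 96.0
140 2067 96.0
220 1568 87.0
300 2339 87.0
380 2817 73.0
460 2771 41.0
540 3046 39.0
```

View pics/c0.png

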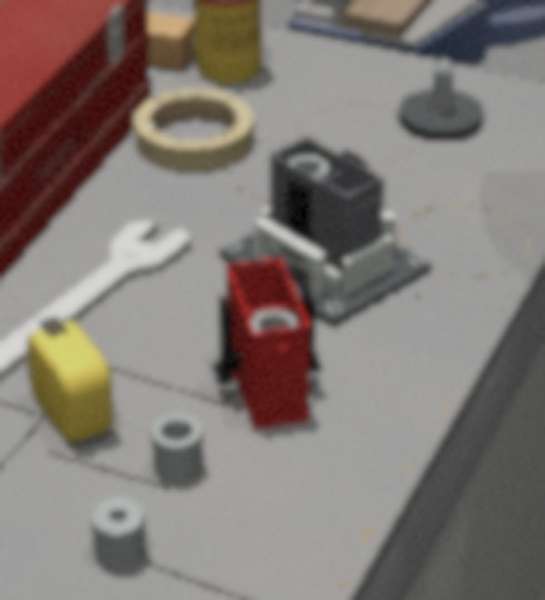

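The crop shows the big-bored sleeve at (178,450), next to the tape measure. The narrow one is at (120,540), so the target sleeve is at about (500,313).

>>> jog_arm:
  increments: [0,0,0,40,-34,-4,100,0,0,0,40,-34,-4,100,0,0,0,40,-34,-4,100,0,0,0,40,-34,-4,100,0,0,0,40,-34,-4,100,0,0,0,40,-34,-4,100,0,0,0,40,-34,-4,100,0,0,0,40,-34,-4,100,0,0,0,40,-34,-4,100,0,0,0,40,-34,-4,100,0,0,-9.4,0,0,0,100,0,0,-9.4,0,0,0,100]

```text
t: 2.6
ee_pos: [481.7, -96.7, 262.8]
orientation: [2.921, 1.157, 0.0]
ft_force: [-0.5, -1.0, 0.3]
width: 87.8
grasp_force: 0.0
```

>>> jog_arm:
  increments: [0,0,-9.4,0,0,0,80,0,0,-9.4,0,0,0,80,0,0,-9.4,0,0,0,80,0,0,-9.4,0,0,0,80,0,0,-9.4,0,0,0,80,0,0,0,45,0,0,80,0,0,0,45,0,0,80,0,0,0,45,0,0,80,0,0,0,45,0,0,80]

```text
t: 3.72
ee_pos: [482.0, 83.7, 262.9]
orientation: [2.225, 2.217, 0.001]
ft_force: [0.5, 0.6, 0.5]
width: 70.6
grasp_force: 0.0
```

```bash
cat >> h.py <<'E'
def wpose():
    o=get_obs();T=np.eye(4);T[:3,:3]=R.from_rotvec(o["orientation"]).as_matrix();T[:3,3]=o["ee_pos"];return T
def wshot(name):
    T=wpose();im=get_image("wrist");cv2.imwrite(f"pics/{name}.png",im["pixels"])
    C=T@np.array(im["tool_from_camera"])
    v,u=np.mgrid[0:400,0:640];x=(u-im["cx"])/im["fx"];y=(v-im["cy"])/im["fy"];r=np.hypot(x,y)+1e-9
    ray=np.stack([np.tan(r)*x/r,-np.tan(r)*y/r,-np.ones_like(r)],-1)
    W=(ray*im["depth"][...,None])@C[:3,:3].T+C[:3,3];W[(im["depth"]==0)|(r>1.3)]=np.nan
    raw=ray@C[:3,:3].T
    np.savez(name,W=W,ray=raw,o=C[:3,3]);return im,W,raw,C[:3,3]
def at(ray,o,u,v,z):
    d=ray[v,u];return o+d*(z-o[2])/d[2]
E
python3 - <<'E'
from h import *
im,W,ray,o=wshot("w1");print({k:im[k] for k in("fx","cx","cy")},np.round(o),np.round(im["tool_from_camera"],2).tolist())
for n in["sleeve_wide_centre","gauge","holder","cassette_centre","catch_left_pad","catch_right_pad"]:
        print(n,[(round(r["p"],2),np.round(r["centre"]).tolist()) for r in models.look_for(n,"wrist")][:4])
E
```

```text
{'fx': 309.70691628693146, 'cx': 318.73550785960276, 'cy': 201.94648221706322} [482. 156. 425.] [[0.0, 0.96, 0.27, 72.57], [1.0, -0.0, 0.0, -0.27], [0.0, 0.27, -0.96, -161.98], [0.0, 0.0, 0.0, 1.0]]
sleeve_wide_centre []
gauge [(0.63, [502.0, -202.0, 15.0]), (0.23, [509.0, 33.0, 72.0])]
holder [(0.8, [500.0, 66.0, 9.0])]
cassette_centre [(0.92, [487.0, 207.0, 56.0]), (0.84, [511.0, 35.0, 73.0]), (0.6, [500.0, -204.0, 14.0]), (0.17, [598.0, 276.0, 64.0])]
catch_left_pad [(0.55, [465.0, 182.0, 33.0]), (0.48, [518.0, 66.0, 72.0])]
catch_right_pad [(0.72, [506.0, 218.0, 68.0]), (0.67, [497.0, 18.0, 82.0])]
```

View pics/w1.png

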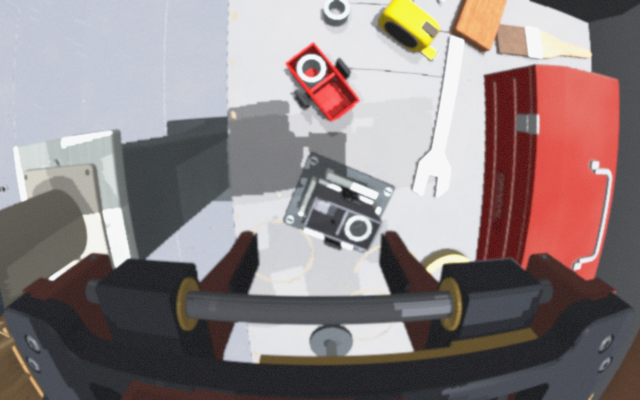

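The wrist view shows the holder plate at about (340,200) with corners near (315,155), (395,183) and (287,222). The grey cassette is inside it, and the wide sleeve is at (336,10). I'll fit the plate and cassette top from depth.

Run:
```python
from h import *
z=np.load("w1.npz");W,ray,o=z["W"],z["ray"],z["o"]
n=(abs(W[...,0]-500)<110)&(abs(W[...,1]-55)<95)
for a,b in((-6,3),(5,13),(30,41),(41,48),(85,100)):
    m=n&(W[...,2]>a)&(W[...,2]<b);P=W[m][:,:2].astype(np.float32)
    print(a,b,m.sum(),np.median(W[m][:,2]).round(1),cv2.minAreaRect(P) if len(P)>5 else None)
for u,v in((315,155),(395,183),(287,222)):print(at(ray,o,u,v,8).round(1),W[v,u].round(1))
m=n&(W[...,2]>82);P=W[m][:,:2]
img=np.zeros((600,600,3),np.uint8)
for lo,hi,c in((5,13,(90,90,90)),(30,41,(0,200,0)),(41,50,(0,200,255)),(60,83,(255,0,255)),(83,100,(255,255,255))):
    P=W[n&(W[...,2]>lo)&(W[...,2]<hi)]
    for p in P: cv2.circle(img,(int(300-(p[1]-55)*3),int(300-(p[0]-500)*3)),2,c,-1)
cv2.imwrite("pics/top.png",img)
```

```text
-6 3 12028 0.0 ((499.99884033203125, 55.003150939941406), (219.9744415283203, 189.97483825683594), 0.006265300326049328)
5 13 2594 8.2 ((508.66400146484375, 36.24371337890625), (111.24315643310547, 130.3824462890625), 67.37516784667969)
30 41 470 37.2 ((508.7189025878906, 51.95237350463867), (109.04862213134766, 75.37655639648438), 3.68198561668396)
41 48 694 44.0 ((507.587646484375, 36.70941162109375), (87.23564910888672, 85.68383026123047), 67.7468032836914)
85 100 845 90.6 ((509.1941223144531, 36.307861328125), (64.99384307861328, 85.18460845947266), 66.83731079101562)
[476.6 106.2   8. ] [476.6 106.1   7.6]
[588.6  67.6   8. ] [5.905e+02 6.590e+01 4.000e-01]
[436.   10.7   8. ] [436.   10.9   8.6]
```

View pics/top.png

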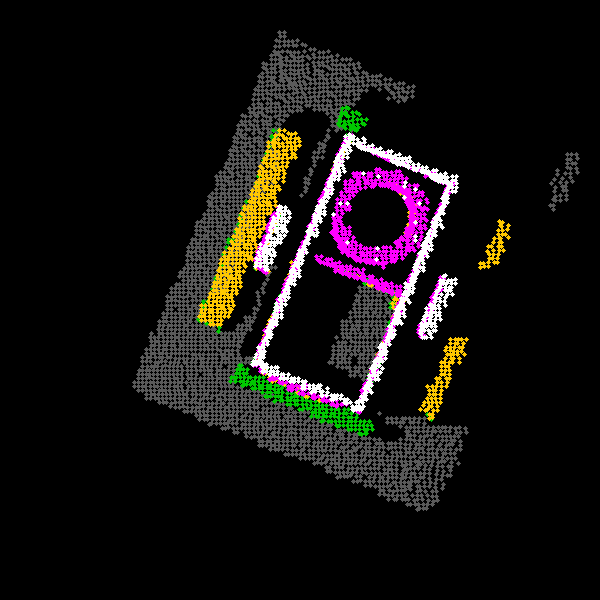

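>>> jog_arm:
  increments: [0,0,0,43,4,-5,80,0,0,0,43,4,0,70,0,0,0,43,3,0,70,0,0,0,43,4,0,70]

```text
t: 4.58
ee_pos: [498.1, 254.4, 267.8]
orientation: [2.227, 2.215, 0.0]
ft_force: [0.2, 0.3, -0.0]
width: 61.5
grasp_force: 0.0
```

The top view gives the holder centre as (509,36.3) and its yaw as about -22.8°. Next I'll fit the sleeve from here.

Run:
```python
from h import *
im,W,ray,o=wshot("w2");print(np.round(o))
for c in((500,313),(497,399)):
    m=(abs(W[...,0]-c[0])<30)&(abs(W[...,1]-c[1])<30)&(W[...,2]>33)&(W[...,2]<40)
    P=W[m][:,:2].astype(np.float32);print(m.sum(),np.median(W[m][:,2]),cv2.minEnclosingCircle(P),np.min(np.hypot(*(P-np.array(cv2.minEnclosingCircle(P)[0])).T)))
m=(abs(W[...,0]-588)<70)&(abs(W[...,1]-300)<75)&(W[...,2]>20);print(cv2.minAreaRect(W[m][:,:2].astype(np.float32)))
m=(abs(W[...,0]-475)<70)&(abs(W[...,1]-222)<60)&(W[...,2]>20);print(cv2.minAreaRect(W[m][:,:2].astype(np.float32)))
z=np.load("w1.npz");W=z["W"]
for a,b in((9,15),(16,58)):
    m=(abs(W[...,0]-500)<60)&(abs(W[...,1]+203)<60)&(W[...,2]>a)&(W[...,2]<b);P=W[m][:,:2].astype(np.float32)
    print(a,m.sum(),cv2.minEnclosingCircle(P) if len(P) else 0)
S=np.load("scene0.npy")
m=(abs(S[...,0]-500)<60)&(abs(S[...,1]+203)<60)&(S[...,2]>9)&(S[...,2]<15);P=S[m][:,:2].astype(np.float32);print(m.sum(),cv2.minEnclosingCircle(P))
```

```text
[498. 327. 430.]
327 35.63331924577159 ((504.69696044921875, 302.2929992675781), 17.288782119750977) 10.21332108220047
470 35.772025783263956 ((501.4373474121094, 391.7784118652344), 16.97553825378418) 5.887215785478568
((575.3018798828125, 273.0830993652344), (113.99630737304688, 86.65139770507812), 6.526691913604736)
((476.5451965332031, 221.9998321533203), (119.99786376953125, 136.9083709716797), 89.99944305419922)
9 904 ((501.5389404296875, -212.21585083007812), 38.16532897949219)
16 139 ((501.4294128417969, -210.8540802001953), 8.943601608276367)
172 ((499.296875, -211.2473602294922), 41.80314636230469)
```

Run:
```python
from h import *
for f in("w2.npz","w1.npz"):
    W=np.load(f)["W"]
    d=np.hypot(W[...,0]-504.7,W[...,1]-302.3)
    m=(abs(W[...,1]-302.3)<22)&(abs(W[...,0]-504.7)<110)&(W[...,2]>8)&(W[...,2]<180)&(d>20)
    P=W[m];print(m.sum(), P[P[:,0]<504][:,0].max(initial=0),P[P[:,0]>504][:,0].min(initial=999))
    m=(abs(W[...,1]-302.3)<50)&(abs(W[...,0]-504.7)<110)&(W[...,2]>65)&(W[...,2]<180);print(m.sum(),W[m].max(0,initial=0))
```

```text
1094 0.0 559.4848024865054
768 [614.65733235 310.26221406  70.69199816]
869 0.0 558.982979366194
635 [614.69064492 306.65889113  70.30824405]
```

>>> jog_arm:
  increments: [0,0,0,24,3,0,62,0,0,0,24,4,30,62,0,0,0,0,0,40,62,0,0,0,0,0,40,62,0,0,0,0,0,40,62,0,0,0,0,0,0,62]

```text
t: 5.38
ee_pos: [503.2, 300.5, 115.0]
orientation: [-2.226, -2.215, 0.01]
ft_force: [-0.2, -0.2, 1.2]
width: 54.5
grasp_force: 0.0
```

>>> jog_arm:
  increments: [0,0,0,2,1,25,56,0,0,0,0,0,25,56,0,0,0,0,0,25,56,0,0,0,0,0,25,56,0,0,0,0,0,0,56,0,0,0,0,0,0,56]

```text
t: 6.12
ee_pos: [507.1, 304.7, 19.4]
orientation: [2.226, 2.216, 0.004]
ft_force: [0.2, 0.0, 0.3]
width: 49.1
grasp_force: 0.0
```

>>> jog_arm:
  increments: [0,0,0,-2,-2,4,56,0,0,0,0,0,5,56,0,0,0,0,0,0,56,0,0,0,0,0,0,0,0,0,0,0,0,0,0,0,0,0,0,0,0,0,0,0,0,0,0,0,0,0,0,0,0,0,0,0]

```text
t: 7.12
ee_pos: [503.9, 302.3, 8.7]
orientation: [2.225, 2.217, 0.001]
ft_force: [0.7, 0.5, 0.4]
width: 32.8
grasp_force: 30.0
```

>>> jog_arm:
  increments: [0,0,0,0,0,-20,0,0,0,0,0,0,-40,0,0,0,0,0,0,-40,0,0,0,0,0,0,-40,0,0,0,0,0,0,-20,0,0,0,0,-30,0,0,0,0,0,0,-40,0,0,0,0,0,0,-40,0,0,0,0,0,0,-40,0,0,0,0,0,0,-40,0,0,0,0,0,0,-40,0,0,0,0,0,0,-40,0,0,0]

```text
t: 8.62
ee_pos: [502.6, 31.0, 169.9]
orientation: [2.225, 2.217, 0.001]
ft_force: [0.4, -0.5, -1.0]
width: 32.7
grasp_force: 30.0
```

>>> jog_arm:
  increments: [0,0,0,-40,0,0,0,0,0,0,-40,0,0,0,0,0,0,-40,0,0,0,0,0,0,-40,0,0,0,0,0,0,-40,0,0,0,0,0,0,-24,-1,0,0,0,0,0,0,0,0,0,0,0,0,0,0,0,0]

```text
t: 9.62
ee_pos: [500.8, -191.2, 169.2]
orientation: [-2.226, -2.217, -0.0]
ft_force: [-0.7, 0.6, -1.3]
width: 32.7
grasp_force: 30.0
```

Run:
```python
from h import *
from scipy.optimize import least_squares
im,W,ray,o=wshot("w3");T=wpose();print(T.round(3),o.round())
m=(abs(W[...,0]-500)<60)&(abs(W[...,1]+212)<60)&(W[...,2]>9)&(W[...,2]<15);P=W[m][:,:2].astype(np.float32);print(m.sum(),cv2.minEnclosingCircle(P))
m=(abs(W[...,0]-500)<30)&(abs(W[...,1]+212)<30)&(W[...,2]>17)&(W[...,2]<62);P=W[m];print(m.sum(),cv2.minEnclosingCircle(P[:,:2].astype(np.float32)),P[:,2].max(initial=0))
m=(np.hypot(W[...,0]-T[0,3],W[...,1]-T[1,3])<30)&(W[...,2]>140)&(W[...,2]<230);P=W[m];print(len(P),P.min(0),P.max(0))
t=(abs(P[:,2]-P[:,2].max())<-1)
s=P[(P[:,2]>163)&(P[:,2]<192)&(abs(P[:,0]-T[0,3])<15)]
f=least_squares(lambda c:np.hypot(s[:,0]-c[0],s[:,1]-c[1])-17,[T[0,3],T[1,3]],loss="soft_l1");print(len(s),f.x,abs(f.fun).mean())
h=np.histogram(P[:,2],bins=np.arange(140,231,6));print(h[0])
```

```text
[[ 3.00000e-03  1.00000e+00 -0.00000e+00  5.00825e+02]
 [ 1.00000e+00 -3.00000e-03  0.00000e+00 -1.90887e+02]
 [ 0.00000e+00 -0.00000e+00 -1.00000e+00  1.69075e+02]
 [ 0.00000e+00  0.00000e+00  0.00000e+00  1.00000e+00]] [ 501. -119.  331.]
2628 ((501.5772705078125, -213.2574005126953), 38.363380432128906)
256 ((501.8579406738281, -210.8101043701172), 8.730108261108398) 59.074107562574966
7060 [ 473.08659122 -206.00026877  160.14124431] [ 527.659054   -173.8048653   229.91305384]
1950 [ 504.6597586  -187.05322333] 2.8998287994868086
[   0    0    0  102  356  526  592  658  761 2127  367  378  401  375
  417]
```

View pics/w3.png

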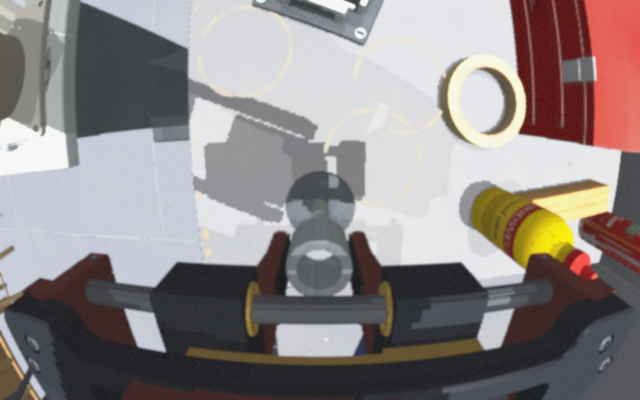

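The wrist view shows the sleeve held, with its bore at (320,266), and the gauge below it at about (320,205). I'll fit the ring more cleanly.

```bash
cat >> h.py <<'E'
from scipy.optimize import least_squares
def ring(W,px,tx,ty,tz):
    hsv=cv2.cvtColor(px,cv2.COLOR_BGR2HSV)
    m=(np.hypot(W[...,0]-tx,W[...,1]-ty)<24)&(abs(W[...,2]-tz)<2.0)&(hsv[...,1]<60)
    P=W[m]
    res=lambda c:np.maximum(0,np.hypot(P[:,0]-c[0],P[:,1]-c[1])-17)+np.maximum(0,11-np.hypot(P[:,0]-c[0],P[:,1]-c[1]))
    f=least_squares(res,[tx,ty],loss="soft_l1",diff_step=1e-4);print(len(P),np.median(P[:,2]),P.min(0),P.max(0),f.x,f.fun.mean(),cv2.minEnclosingCircle(P[:,:2].astype(np.float32)))
    return P,f.x
E
python3 - <<'E'
from h import *
z=np.load("w3.npz");px=cv2.imread("pics/w3.png")
P,c=ring(z["W"],px,500.8,-190.9,196)
W=z["W"];print(W[266,320],W[283,320],W[248,320],W[266,298],W[266,342])
E
```

```text
1901 196.23980313586932 [ 483.04622241 -206.00026877  194.00126516] [ 517.86521046 -173.86155147  197.99610906] [ 500.3449145  -190.53044703] 0.04436813401242874 ((500.539794921875, -190.43759155273438), 19.46142578125)
[ 501.11040521 -201.57497086  171.10422979] [ 501.04660975 -201.46566167  190.76454275] [ 501.07304161 -179.14982533  195.65333949] [ 489.73008702 -192.49915763  188.66201611] [ 511.78128397 -188.56985108  196.40928254]
```

Run:
```python
from h import *
for f in("w1","w3"):
    W=np.load(f+".npz")["W"]
    for r,a,b in((9,15,50),(38,2,11)):
        m=(np.hypot(W[...,0]-501.5,W[...,1]+212)<r+5)&(W[...,2]>a)&(W[...,2]<b);P=W[m]
        s=least_squares(lambda c:np.hypot(P[:,0]-c[0],P[:,1]-c[1])-r,[501,-212],loss="soft_l1");print(f,r,len(P),s.x,abs(s.fun).mean())
    m=(np.hypot(W[...,0]-501.5,W[...,1]+212)<15)&(W[...,2]>57.5)&(W[...,2]<61);P=W[m];print(len(P),P.mean(0),cv2.minEnclosingCircle(P[:,:2].astype(np.float32)))
```

```text
w1 9 139 [ 501.47467132 -213.59065224] 0.5021109660269621
w1 38 157 [ 501.22397392 -214.0095527 ] 1.9479792735734418
0 [nan nan nan] ((0.0, 0.0), 0.0)
w3 9 160 [ 501.58657821 -213.12601687] 0.31018999662291147
w3 38 287 [ 500.4711351  -215.24830575] 7.899443237148023
8 [ 501.94200462 -208.00551559   58.33953135] ((501.94671630859375, -208.26365661621094), 3.253586769104004)<stdin>:7: RuntimeWarning: Mean of empty slice.
  ret = um.true_divide(
```

>>> jog_arm:
  increments: [0,0,0,-21.5,1,0,0,0,0,0,0,0,25,0,0,0,0,0,0,30,0,0,0,0,0,0,30,0,0,0,0,0,0,0,0,0,0,0,0,0,0,0]

```text
t: 10.42
ee_pos: [502.6, -213.7, 84.5]
orientation: [2.224, 2.217, 0.0]
ft_force: [0.1, -0.2, -0.7]
width: 32.6
grasp_force: 30.0
```

>>> jog_arm:
  increments: [0,0,0,0,0,10,0,0,0,0,0,0,10,0,0,0,0,0,0,10,0,0,0,0,0,0,5,0,0,0,0,0,0,0,0]

```text
t: 11.05
ee_pos: [501.6, -213.1, 48.1]
orientation: [-2.225, -2.217, 0.001]
ft_force: [0.9, -0.4, -0.9]
width: 33.0
grasp_force: 30.0
```

>>> jog_arm:
  increments: [0,0,0,0,0,8,0,0,0,0,0,0,8,0,0,0,0,0,0,8,0,0,0,0,0,0,2,0,0,0,0,0,0,0,0]

```text
t: 11.68
ee_pos: [501.8, -213.2, 22.4]
orientation: [-2.225, -2.217, 0.0]
ft_force: [-0.5, 0.2, -1.5]
width: 32.7
grasp_force: 30.0
```

Release near home. Then open, back up, and check.

>>> jog_arm:
  increments: [0,0,0,0,0,1,0,0,0,0,0,0,0,60,0,0,0,0,0,0,60,0,0,0,0,0,0,60,0,0,0,0,0,0,60,0,0,0,0,0,-40,80,0,0,0,0,0,-50,80,0,0,0,0,0,-50,100,0,0,0,-20,0,-25,100,0,0,0,0,0,0,100]

```text
t: 12.92
ee_pos: [503.2, -234.5, 188.8]
orientation: [2.223, 2.213, 0.002]
ft_force: [-0.9, 0.7, -0.2]
width: 87.7
grasp_force: 0.0
```

Run:
```python
from h import *
im,W,ray,o=wshot("w4");print(get_obs()["ee_pos"],get_obs()["qpos"])
P,c=ring(W,im["pixels"],501.5,-212.5,48)
```

```text
[ 501.99871144 -233.50908289  187.02745036] [-4.56960076e-01  3.64224276e-01  1.81822632e+00  1.67321295e-04
  9.57698718e-01 -4.52427809e-01]
491 47.707913849637066 [ 485.81846547 -230.16722956   46.00524218] [ 518.67776318 -196.80042119   49.88944801] [ 502.00582456 -213.64595111] 0.031017242961446877 ((501.88671875, -213.28102111816406), 17.006790161132812)
```

The sleeve is home: its top is at 47.7 mm and its axis is on the pin. Next is the cassette.

>>> jog_arm:
  increments: [0,0,0,45,1,-3,100,0,0,0,45,1,0,100,0,0,0,45,1,0,100,0,0,0,45,1,0,100,0,0,0,45,1,0,100,0,0,0,45,2,0,100,0,0,-9.6,0,0,0,100,0,0,-9.6,0,0,0,100,0,0,-9.6,0,0,0,100,0,0,-9.6,0,0,0,100,0,0,-9.6,0,0,0,100,0,0,-9.6,0,0,0,100]

```text
t: 14.48
ee_pos: [508.2, 37.2, 187.6]
orientation: [-0.872, -3.014, 0.002]
ft_force: [-0.6, 0.2, -0.3]
width: 87.4
grasp_force: 0.0
```

>>> jog_arm:
  increments: [0,0,-9.6,0,0,0,100,0,0,0,0,0,0,100,0,0,0,0,0,0,100]

```text
t: 14.85
ee_pos: [509.1, 36.9, 188.7]
orientation: [-0.631, -3.076, 0.001]
ft_force: [0.2, 0.3, -0.3]
width: 87.8
grasp_force: 0.0
```

Run:
```python
from h import *
T=wpose();im,W,ray,o=wshot("w5");print(T.round(3),np.degrees(np.arctan2(T[1,1],T[0,1])))
n=(np.hypot(W[...,0]-509,W[...,1]-36.3)<60)
for a,b in((5,13),(41,48),(80,88),(88,96)):
    m=n&(W[...,2]>a)&(W[...,2]<b);P=W[m][:,:2].astype(np.float32);print(a,len(P),cv2.minAreaRect(P) if len(P)>4 else 0)
m=n&(W[...,2]>76)&(W[...,2]<105)
L=(W-T[:3,3])@T[:3,:3]
img=np.zeros((600,600,3),np.uint8)
for lo,hi,c in((41,50,(0,200,255)),(60,83,(255,0,255)),(83,100,(255,255,255))):
    for p in L[n&(W[...,2]>lo)&(W[...,2]<hi)]: cv2.circle(img,(int(300+p[1]*4.5),int(300-p[0]*4.5)),2,c,-1)
cv2.line(img,(300,0),(300,600),(0,0,255));cv2.line(img,(0,300),(600,300),(0,0,255))
for p in(-32,32):cv2.line(img,(int(300+p*4.5),250),(int(300+p*4.5),350),(0,255,0))
cv2.imwrite("pics/top5.png",img)
```

```text
[[-9.19000e-01  3.94000e-01 -2.00000e-03  5.09074e+02]
 [ 3.94000e-01  9.19000e-01 -0.00000e+00  3.69450e+01]
 [ 2.00000e-03 -1.00000e-03 -1.00000e+00  1.88663e+02]
 [ 0.00000e+00  0.00000e+00  0.00000e+00  1.00000e+00]] 66.8195188082199
5 2934 ((506.094970703125, 37.62130355834961), (110.86467742919922, 112.6978530883789), 66.98812866210938)
41 1221 ((506.9393005371094, 37.241172790527344), (86.54335021972656, 83.84283447265625), 67.13813781738281)
80 1016 ((508.0314636230469, 36.32493209838867), (64.96833801269531, 83.19279479980469), 67.97450256347656)
88 923 ((508.61297607421875, 36.5159912109375), (63.79457473754883, 83.98867797851562), 67.71647644042969)
```

View pics/top5.png

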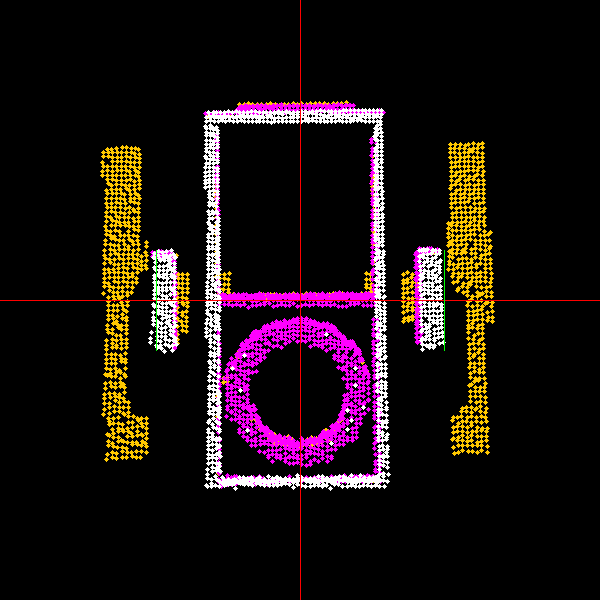

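The top view shows the cassette about 0.8 mm to tool -y, with both catches at ±32 mm and yaw aligned. Descending.

>>> jog_arm:
  increments: [0,0,0,0,-0.8,30,100,0,0,0,0,0,35,100,0,0,0,0,0,35,100,0,0,0,0,0,32,100,0,0,0,0,0,0,100,0,0,0,0,0,0,100]

```text
t: 15.65
ee_pos: [510.0, 36.0, 58.4]
orientation: [0.628, 3.078, 0.0]
ft_force: [0.6, 0.3, -0.2]
width: 87.7
grasp_force: 0.0
```

>>> jog_arm:
  increments: [0,0,0,0,0,0,50,0,0,0,0,0,0,40,0,0,0,0,0,0,0,0,0,0,0,0,0,0,0,0,0,0,0,0,0,0,0,0,0,0,0,0,0,0,0,0,0,0,0]

```text
t: 16.52
ee_pos: [510.3, 36.3, 58.8]
orientation: [0.626, 3.077, 0.001]
ft_force: [-0.9, 1.3, 11.7]
width: 46.7
grasp_force: 30.1
```

Run:
```python
from h import *
o=get_obs();print(o["ft_force"],o["moment"],o["ee_pos"])
im,W,ray,oo=wshot("w6")
T=wpose();L=(W-T[:3,3])@T[:3,:3];n=(np.hypot(W[...,0]-509,W[...,1]-36.3)<60)
m=n&(W[...,2]>84)&(W[...,2]<100)&(abs(L[...,1])<30);print(np.median(W[m][:,2]),np.percentile(L[m],[1,99],axis=0).round(1).tolist())
cv2.imwrite("pics/w6c.png",cv2.resize(im["pixels"][150:400,170:470],(720,600)))
```

```text
[-0.89603458  1.29414774 11.69601164] [0.44151066 0.25582662 0.14175791] [510.27894012  36.34647532  58.75672626]
91.04334782235229 [[-40.3, -28.7, -40.5], [43.2, 28.5, -25.4]]
```

View pics/w6c.png

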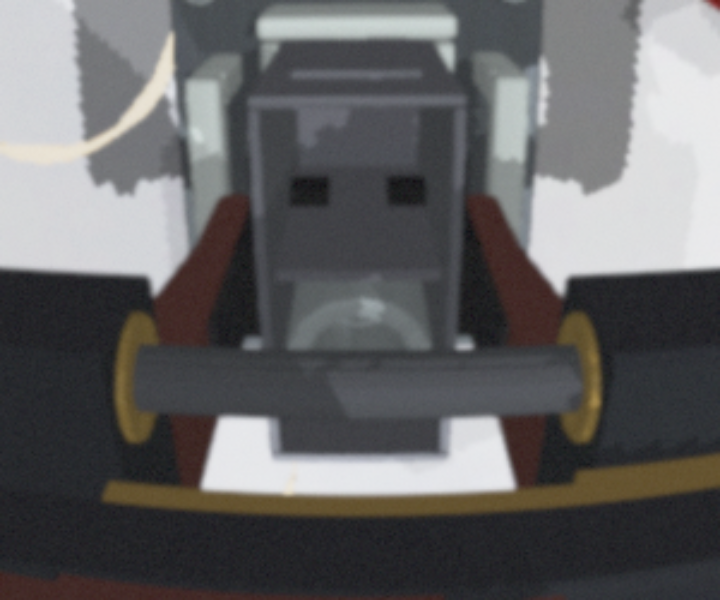

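The wrist view shows both fingers evenly on the catches, with the box between them. Lifting gently.

>>> jog_arm:
  increments: [0,0,0,0,0,-4,0,0,0,0,0,0,-4,0,0,0,0,0,0,-6,0,0,0,0,0,0,-6,0,0,0,0,0,0,0,0]

```text
t: 17.2
ee_pos: [509.9, 36.0, 78.2]
orientation: [0.626, 3.077, 0.0]
ft_force: [0.2, 0.7, -2.7]
width: 46.8
grasp_force: 30.0
```

>>> jog_arm:
  increments: [0,0,0,0,0,-10,0,0,0,0,0,0,-15,0,0,0,0,0,0,-20,0,0,0,0,0,0,-20,0,0,0,0,0,0,-20,0,0,0,0,0,0,-15,0,0,0,0,0,0,-10,0,0,0,0,0,0,0,0,0,0,0,0,0,0,0,0,0,0,0,0,0,0,0,0,0,0,0,0,0]

```text
t: 18.58
ee_pos: [509.3, 36.0, 187.2]
orientation: [-0.626, -3.078, 0.0]
ft_force: [0.0, -0.3, -2.3]
width: 46.6
grasp_force: 30.0
```

Run:
```python
from h import *
o=get_obs();print(o["ft_force"],o["ee_pos"],o["width"],o["grasp_force"])
im,W,ray,oo=wshot("w7")
T=wpose();L=(W-T[:3,3])@T[:3,:3];n=(np.hypot(W[...,0]-509,W[...,1]-36.3)<60)
m=n&(W[...,2]>190)&(W[...,2]<225)&(abs(L[...,1])<22);P=W[m];print(np.median(P[:,2]));
im=get_image("side");W=cloud(im)
m=n=(np.hypot(W[...,0]-509,W[...,1]-36.3)<48)&(W[...,2]>60);print(np.percentile(W[m][:,2],[0,1,5]))
cv2.imwrite("pics/side1.png",cv2.resize(im["pixels"][80:260,230:470],(800,600)))
```

```text
[ 0.03753106 -0.33779928 -2.25846744] [509.25667991  35.9722976  187.1780142 ] 46.62232017640768 29.95369791984558
210.0378903483469
[135.66267715 139.56618698 154.95787559]
```

View pics/side1.png

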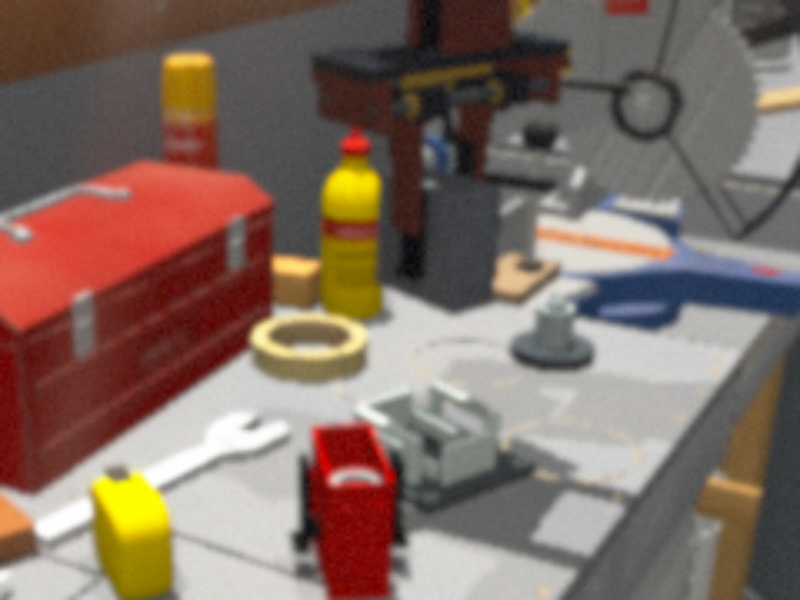

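The side view shows the grey cassette held upright above the empty holder, with its underside at about 136 mm. The sleeve is home on the gauge at (555,325). Handing in.

```bash
python3 -c "
from workcell import job
print(job.close_job())"
```

```text
the job is handed in; nothing more can be done
None
```

I slid the wide sleeve home on the gauge pin and let it go, lifted the cassette out by its pinched catches, and handed in with it held upright about 136 mm above the bench; no verdict was returned.

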